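# Make up a collar kit and a cap kit from the stock

### The arm

A 6-joint arm with a two-finger parallel gripper is mounted at the origin on the work surface. World frame = base frame: x ahead of the robot, y to its left, z up, the work surface at z = 0. Lengths are in m, angles in rad, forces in N, time in s.
With the tool pointing down it reaches from about 0.375 to 0.825 m from the base axis. Payload 5.5 kg.
Tool frame: the origin (TCP) lies on the centre line of the jaws, within the pads' length; the fingertips stand 11 mm ahead of it and the grasp point (between the pads) lies 8 mm behind it; z points along the fingers, y is the direction in which the jaws open and shut (so a half turn about z gives the same grasp; the last joint's range is limited). The gripper opens to 85 mm and grips with 20 to 120 N. Pads are 22 mm wide; open, the fingers measure 114 mm over their backs; the gripper's body (76 mm by 85 mm) begins 54 mm behind the grasp point. The pads swing forward as they close: fully open they stand 13 mm farther back than shut.
Start: joints at [-1.134, 0.314, -0.047, 1.21, 0, 1.571], TCP at [0.254, -0.544, 0.242] pointing down, gripper open.
Joint ranges: [-2.67, 2.67], [-0.69, 1.73], [-1.03, 1.25], [-2.08, 2.16], [-1.42, 1.45], [-3.14, 3.14]. Speed limits (rad/s): [2.39, 2.39, 3.01, 3.14, 3.14, 3.14].

### API

Orientations are given as a unit quaternion [w, x, y, z].
In Python, from workcell import arm gives the robot as it stands. The module is installed in compiled form; this text tells all that it offers.
- The arm moves only by the tool jog_arm, never from a script. Its argument "deltas" is a list of rows, each a list of 7 numbers: the closure, from 0 (fully open) to 1 (shut), then the shift along the tool's x, y, z in cm, then the turn, a rotation vector about the tool's x, y, z in degrees. In form: [[grip, tx, ty, tz, ax, ay, az], ...]. A call has 1 to 20 rows; each row is the pose to reach, as a shift and turn from the pose commanded when the call began, along the tool's axes at that moment; what a row does not reach only later rows make up. A row lasts 1/10 s, in which the tool goes at most 50 mm and 8.59 degrees, less where a joint would pass 70% of its speed; a pose out of reach is approached as far as the arm can. A call with a gripper value outside its range is refused whole. The fingers move at their own pace and stop on an object; "force" is the grip in N (left out, the last holds). Time passes only in rows, so rows that repeat a pose let the fingers close. It gives the time, the measured TCP pose, the force and the opening at its end, in the units of the state.
- arm.sense(): the state, without advancing time (a new reading comes with each control period).
- arm.grab_frame(name): name is "scene" or "side" or "wrist"; returns the picture (384x512x3 uint8, red, green, blue); there is no depth.
- arm.calibration(name): a dict with "mtx" (3x3 intrinsics, pixels), "k1" (the pictures are not rectified: a ray, as slopes to the right and down, at radius r is drawn at 1 + k1 r^2 times it, then the intrinsics apply), "R" (3x3) and "t" (3): a world point X has camera coordinates R X + t. Camera axes: x right, y down, z forward; pixel columns grow to the right and rows downward; lengths in m; the calibration is good to about 2 mm. A picture is of the moment at which its call begins: read the wrist's pose just before it. calibration takes no time and is no camera call; for the wrist camera it gives the pose at the moment of the call.
- arm.finish_job(): hands the job in, once; it reports no verdict.
The state is a dict: "time_s": time; "joint_positions": joint angles; "dq": joint speeds; "joint_torque": joint torques, N m; "tool_pos": TCP position; "ee_rot": TCP orientation; "force": force on the tool from outside, world axes, zero at the start; "torque": the same for the moment, N m; "grip_width": finger opening in m.
Only numpy, scipy, OpenCV 4.12 (cv2) and the standard library are available. Lean on these libraries where they do the work, as an engineer would, in place of code of your own. Each camera call takes 0.05 s, during which the arm holds its last target. There are 200 camera calls.

### The job

Make up the two kits in the maroon trays from the parts standing loose on the table. The tray with the oblong pocket gets the wide ribbed steel collar, standing in its round pocket, and the black rubber pad, lying in the oblong one; the other tray gets the slim black bush, upright in its small round pocket, and both domed steel caps in its large round pocket, open side up, one cupped inside the other. Leave the jar where it stands.

Things in the scene. Friction and masses are not known exactly. Their poses are not given: they have to be found in the camera images.
- collar_tray: fixed maroon moulded tray, 110 x 204 mm, 14 mm high, with a round and an oblong pocket, both 9 mm deep (grey floors, 5 mm above the table). Origin: centre of its underside, on the table; z up; y along its length, x across; yaw within 0.2 rad of the world's. Round pocket: 82 mm diameter, centre at x 0, y -48 mm. Oblong pocket: 56 mm along x, 80 mm along y, centre at x 0, y +48 mm.
- cap_tray: fixed maroon moulded tray of the same outer size (110 x 204 x 14 mm), with two round pockets, 9 mm deep (grey floors, 5 mm above the table). Origin: centre of its underside, on the table; z up; y along its length, x across; yaw within 0.2 rad of the world's. Large pocket: 68 mm diameter, centre at x 0, y -46 mm. Small pocket: 52 mm diameter, centre at x 0, y +50 mm.
- collar_mid (a point): wide steel collar with ribs round it and a black rubber lining: an upright ring open at both ends, outer diameter 66 mm, bore 42 mm, 34 mm high, 0.2 to 0.42 kg, loose on the table. The point is its centre, half-way up; z is its axis.
- pad_mid (a point): black rubber pad, a rectangular block 40 mm (its x) by 64 mm (its y) by 30 mm high, with two small steel eyelets in its top, loose on the table, turned by up to 0.5 rad. The point is its centre, half-way up; z up.
- bush_mid (a point): slim black rubber bush with a thin steel sleeve, an upright tube of outer diameter 36 mm, 56 mm high, loose on the table. The point is its centre, half-way up; z is its axis.
- cap_1_mid (a point): domed pressed-steel cap, loose on the table, dome down and open side up like a small bowl, 32 mm high, about 0.1 kg. Its top 14 mm is a straight band of 62 mm outer diameter (mouth 56 mm); below, the dome narrows to 50 mm at 9 mm above the foot and to a flat foot of 30 mm diameter. The point is on its axis, half-way up, 16 mm above its foot; z is its axis, up.
- cap_2_mid (a point): a second cap, identical to the first, also open side up; either may be the lower. A cap cupped in another rests on the other's rim with its foot 18.5 mm above the other's foot, so its whole band stands clear above. The point is on its axis, half-way up, 16 mm above its foot; z is its axis, up.
- jar_mid (a point): amber glass jar with a white lid, 50 mm diameter, 62 mm high, loose, standing among the stock; not part of any kit. The point is its centre, half-way up.
There are look-alikes about, which are no part of the job. Leave any orange or purple look-alike of the part that bears pad_mid alone.

How it is judged:
By the outcome, as a careful person would: the job done as asked, in the order asked, and still so for the second after the job is handed in, with the robot touching nothing.
It also fails if it takes over 144 s, if anything falls off the work surface, if the arm or the gripper's body presses on something with over 40 N, if the wrist force passes 120 N, or if a joint passes its speed limit or range.

## Working session

There is one attempt and no reset: what is moved stays moved. The work goes in short steps, Python scripts to look and compute and a tool call to move; the robot and the scene stay as the last step left them, time stands still between calls to the robot, and variables do not carry over. Pictures are saved under pics/ and viewed, about 12 in all and at most 16, crops included, and the job is handed in when it is done.

Besides the shell and the picture viewer there is one more tool, called after "Emit:" as name(argument=value, ...), one argument or row to a line, values as JSON. jog_arm: Moves the arm, as the interface text tells. Its arguments: {"type":"object","properties":{"deltas":{"type":"array","items":{"type":"array","items":{"type":"number"}}},"force":{"type":"number"}},"required":["deltas"]}

```bash
mkdir -p pics; cat > h.py <<'E'
import numpy as np, cv2
from workcell import arm
def grab(n,name):
    c=arm.calibration(n); im=arm.grab_frame(n)
    im=cv2.cvtColor(np.asarray(im),cv2.COLOR_RGB2BGR)
    cv2.imwrite(f'pics/{name}.png',im); np.savez(f'pics/{name}.npz',**{k:np.asarray(v) for k,v in c.items()})
    return im,c
def load(name):
    return cv2.imread(f'pics/{name}.png'),dict(np.load(f'pics/{name}.npz'))
def ray(c,uv):
    K=np.asarray(c['mtx']);k=float(c['k1']);R=np.asarray(c['R']);t=np.asarray(c['t'])
    uv=np.atleast_2d(np.asarray(uv,float))
    s=cv2.undistortPoints(uv.reshape(-1,1,2),K,np.array([k,0,0,0.]),None,None).reshape(-1,2)
    d=np.c_[s,np.ones(len(s))]@R
    return -R.T@t,d/np.linalg.norm(d,axis=1)[:,None]
def onz(c,uv,z):
    o,d=ray(c,uv); return o+d*((z-o[2])/d[:,2])[:,None]
def proj(c,X):
    R=np.asarray(c['R']);X=np.atleast_2d(X).astype(float)
    p,_=cv2.projectPoints(X.reshape(-1,1,3),cv2.Rodrigues(R)[0],np.asarray(c['t'],float),np.asarray(c['mtx']),np.array([float(c['k1']),0,0,0,0]))
    return p.reshape(-1,2)
def tri(c1,u1,c2,u2):
    o1,d1=ray(c1,u1);o2,d2=ray(c2,u2);d1=d1[0];d2=d2[0]
    A=np.c_[d1,-d2];s=np.linalg.lstsq(A,o2-o1,rcond=None)[0]
    a=o1+s[0]*d1;b=o2+s[1]*d2
    return (a+b)/2,np.linalg.norm(a-b)
E
python3 - <<'E'
from h import *
print(arm.sense())
ims=[]
for n in ('scene','side','wrist'):
    im,c=grab(n,n+'0'); print(n,c)
    cv2.imwrite(f'pics/{n}0b.png',cv2.resize(im,(800,600)))
E
```

```text
{'time_s': 0.0, 'joint_positions': array([-1.13397693e+00,  3.14173148e-01, -4.80829493e-02,  1.21023192e+00,
       -6.10590766e-06,  1.57082584e+00]), 'dq': array([ 7.26680246e-04, -1.01396338e-03, -1.41787977e-04, -8.59089295e-04,
       -3.57055230e-05, -1.19912537e-03]), 'joint_torque': array([ 6.17862279e-04, -5.39592326e+01,  3.39747369e+01,  1.90992490e-02,
       -5.53360792e-05, -1.42455741e-05]), 'tool_pos': array([ 0.25359073, -0.54314085,  0.24146457]), 'ee_rot': array([-8.25087433e-04,  9.76246114e-01,  2.16662896e-01, -1.86268343e-04]), 'force': array([-0.00109461, -0.40511935,  0.91720354]), 'torque': array([-0.05309972,  0.01767011, -0.03535478]), 'grip_width': 0.08562818455215694}
scene {'mtx': array([[436.12824189,   0.        , 260.61849092],
       [  0.        , 436.12824189, 188.87169349],
       [  0.        ,   0.        ,   1.        ]]), 'k1': -0.04995354212471069, 'R': array([[ 0.88112549,  0.47269155, -0.01343732],
       [ 0.25794943, -0.50426089, -0.82412562],
       [-0.39633313,  0.72269195, -0.56624764]]), 't': array([-0.52459479, -0.07549516,  1.28760577])}
side {'mtx': array([[384.44884278,   0.        , 256.84388845],
       [  0.        , 384.44884278, 192.04891718],
       [  0.        ,   0.        ,   1.        ]]), 'k1': -0.05959112623512409, 'R': array([[ 0.87683137, -0.48074933, -0.00684347],
       [-0.37510453, -0.67510478, -0.63524021],
       [ 0.30077125,  0.55956556, -0.7722843 ]]), 't': array([-0.47697812,  0.28340539,  0.74480861])}
wrist {'mtx': array([[303.33859475,   0.        , 256.36545326],
       [  0.        , 303.33859475, 190.36005084],
       [  0.        ,   0.        ,   1.        ]]), 'k1': 0.023991540048770292, 'R': array([[ 0.42392003, -0.90569872, -0.00128085],
       [-0.87270334, -0.40885369,  0.26688487],
       [-0.24224096, -0.11202004, -0.96372757]]), 't': array([-0.60012834, -0.03593811,  0.37881346])}
```

View pics/scene0b.png

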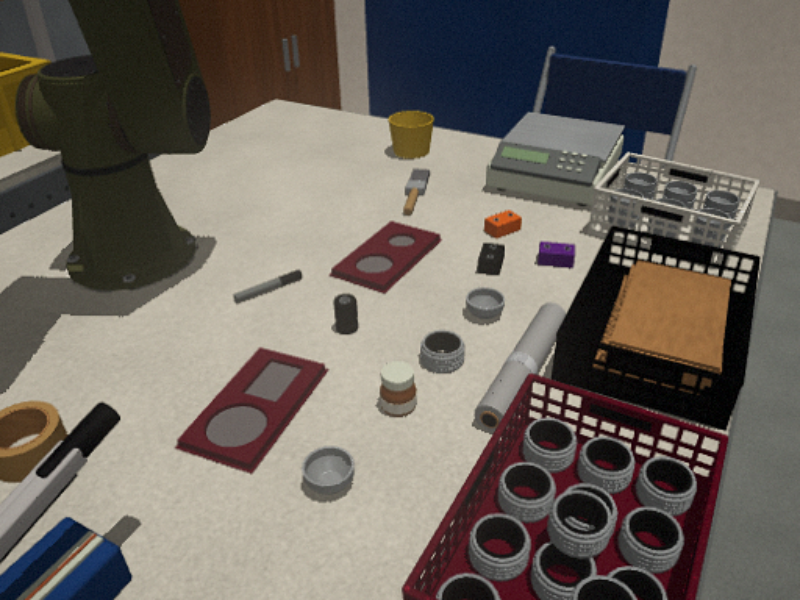

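View pics/side0b.png

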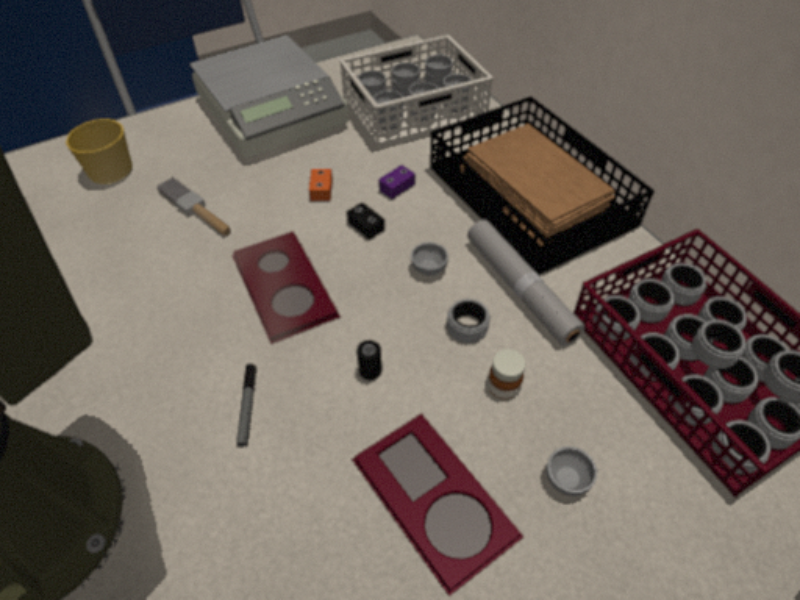

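Scene (800 px scale): the loose collar is at (442,350). The stock collars in the maroon crate and the white basket are decoys. The black pad is at (490,258), with orange (503,223) and purple (557,253) look-alikes. The bush is at (345,313), and the marker and pen are not it. The caps are at (328,470) and (485,305), the jar at (398,388), and the trays at (255,405) (oblong pocket) and (387,255).

```bash
python3 - <<'E'
from h import *
_,cs=load('scene0');_,cd=load('side0');_,cw=load('wrist0')
P={'collar':((443,346),(468,316)),'capA':((328,466),(571,466)),'capB':((485,301),(430,257)),'bush':((345,300),(370,350)),
'pad':((492,251),(366,214)),'jar':((397,374),(508,362)),'ct_round':((236,427),(458,525)),'ct_obl':((273,382),(412,466)),
'pt_large':((374,264),(293,301)),'pt_small':((401,241),(274,262)),'orange':((503,217),(320,180)),'purple':((557,247),(398,176)),'roll1':((548,320),(487,232)),'roll2':((492,405),(570,325))}
for k,(a,b) in P.items():
    X,e=tri(cs,np.array(a)*.64,cd,np.array(b)*.64)
    print(k,X.round(4),round(e,4),'r',np.hypot(X[0],X[1]).round(3))
R=cw['R'];print('camw',-R.T@cw['t'])
# wrist pose in tool frame
from scipy.spatial.transform import Rotation as Ro
s=arm.sense();q=s['ee_rot'];T=Ro.from_quat([q[1],q[2],q[3],q[0]]).as_matrix()
print('cam in tool',T.T@(-R.T@cw['t']-s['tool_pos']),'axis',T.T@R.T);print('T',T)
E
```

```text
collar [ 0.6581 -0.0049  0.0253] 0.0013 r 0.658
capA [ 0.6382 -0.2784  0.0303] 0.0027 r 0.696
capB [0.6691 0.1288 0.0272] 0.0006 r 0.681
bush [ 0.49   -0.0076  0.0562] 0.0023 r 0.49
pad [0.6219 0.2713 0.0317] 0.0023 r 0.678
jar [ 0.6462 -0.1209  0.0572] 0.0016 r 0.657
ct_round [ 0.4788 -0.2646  0.0072] 0.0001 r 0.547
ct_obl [ 0.4673 -0.1691  0.0067] 0.0 r 0.497
pt_large [0.4373 0.1667 0.0103] 0.0023 r 0.468
pt_small [0.4412 0.2616 0.0105] 0.0016 r 0.513
orange [0.5905 0.4023 0.0293] 0.0052 r 0.715
purple [0.7213 0.3359 0.0323] 0.0031 r 0.796
roll1 [0.7785 0.1233 0.0332] 0.0064 r 0.788
roll2 [ 0.7752 -0.1017  0.0391] 0.0014 r 0.782
camw [ 0.31480725 -0.5157942   0.37389564]
cam in tool [ 0.06704733  0.00077919 -0.13223909] axis [[ 9.37916966e-04 -9.63729800e-01 -2.66878236e-01]
 [ 9.99999560e-01  9.12599246e-04  2.18891826e-04]
 [ 3.26003011e-05 -2.66878324e-01  9.63730232e-01]]
T [[ 9.06096660e-01  4.23070391e-01 -5.35516013e-04]
 [ 4.23070730e-01 -9.06095959e-01  1.12755842e-03]
 [-8.19231495e-06 -1.24823807e-03 -9.99999221e-01]]
```

View pics/wrist0.png

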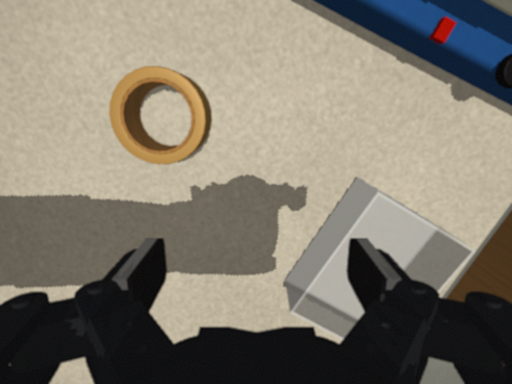

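```bash
cat >> h.py <<'E'
from scipy.spatial.transform import Rotation as Ro
def goto(x,y,z,yaw):
    s=arm.sense();q=s['ee_rot'];T=Ro.from_quat([q[1],q[2],q[3],q[0]])
    a=np.radians(yaw);c,n=np.cos(a),np.sin(a)
    G=Ro.from_matrix(np.array([[c,n,0],[n,-c,0],[0,0,-1.]]))
    sh=T.inv().apply(np.array([x,y,z])-s['tool_pos'])*100
    rv=np.degrees((T.inv()*G).as_rotvec())
    print('shift cm',sh.round(2),'turn',rv.round(2),'t',round(s['time_s'],2),'dist',np.linalg.norm(sh).round(1))
E
python3 -c "
from h import *
goto(.52,-.14,.28,0)"
```

```text
shift cm [ 41.2  -25.28  -3.8 ] turn [-7.000e-02  2.000e-02  2.503e+01] t 0.15 dist 48.5
```

Emit:
jog_arm(
  deltas=[
    [0,41.2,-25.3,-3.8,0,0,25],
    [0,41.2,-25.3,-3.8,0,0,25],
    [0,41.2,-25.3,-3.8,0,0,25],
    [0,41.2,-25.3,-3.8,0,0,25],
    [0,41.2,-25.3,-3.8,0,0,25],
    [0,41.2,-25.3,-3.8,0,0,25],
    [0,41.2,-25.3,-3.8,0,0,25],
    [0,41.2,-25.3,-3.8,0,0,25],
    [0,41.2,-25.3,-3.8,0,0,25],
    [0,41.2,-25.3,-3.8,0,0,25],
    [0,41.2,-25.3,-3.8,0,0,25],
    [0,41.2,-25.3,-3.8,0,0,25],
    [0,41.2,-25.3,-3.8,0,0,25],
    [0,41.2,-25.3,-3.8,0,0,25],
  ],
)

```text
time_s: 1.55
tool_pos: [0.5194, -0.1412, 0.2801]
ee_rot: [0.0, 1.0, -0.001, -0.0]
force: [-0.0, 0.4, 0.4]
grip_width: 0.0856
```

```bash
python3 -c "
from h import *
im,c=grab('wrist','w1');cv2.imwrite('pics/w1b.png',cv2.resize(im,(800,600),interpolation=cv2.INTER_CUBIC))
goto(.47,.15,.28,0)"
```

```text
shift cm [-4.990e+00 -2.912e+01  2.000e-02] turn [ 0.    0.02 -0.09] t 1.6 dist 29.5
```

View pics/w1b.png

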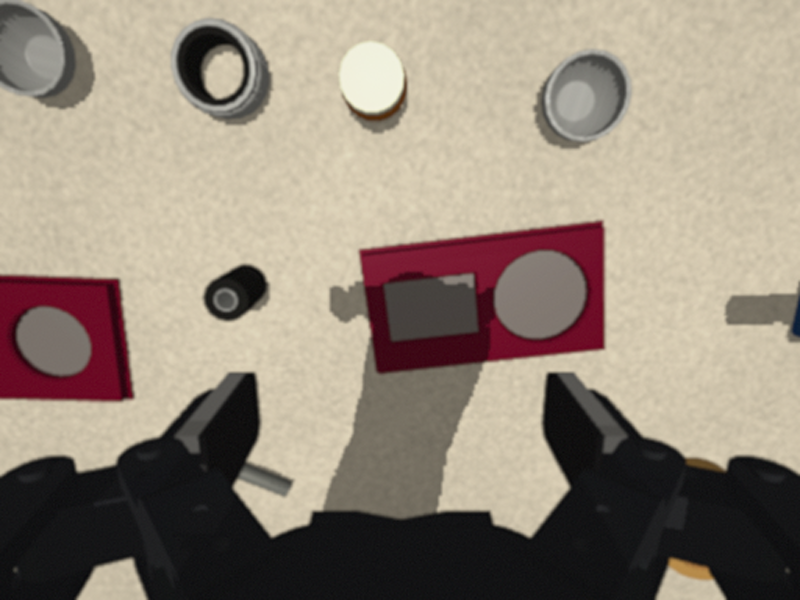

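The wrist view shows all of the collar tray, with corners (361,250), (603,222), (604,348) and (379,372). It also shows the collar (218,68), the jar (372,80), a cap (587,96) and the bush (225,300). Next I'll take one more vantage over the other tray.

Emit:
jog_arm(
  deltas=[
    [0,-5,-29.1,0,0,0,0],
    [0,-5,-29.1,0,0,0,0],
    [0,-5,-29.1,0,0,0,0],
    [0,-5,-29.1,0,0,0,0],
    [0,-5,-29.1,0,0,0,0],
    [0,-5,-29.1,0,0,0,0],
    [0,-5,-29.1,0,0,0,0],
    [0,-5,-29.1,0,0,0,0],
    [0,-5,-29.1,0,0,0,0],
  ],
)

```text
time_s: 2.5
tool_pos: [0.4775, 0.0445, 0.2803]
ee_rot: [-0.021, 0.999, 0.033, -0.001]
force: [-0.3, 0.3, -0.5]
grip_width: 0.0851
```

```bash
python3 -c "
from h import *
im,c=grab('wrist','w2');cv2.imwrite('pics/w2b.png',cv2.resize(im,(800,600),interpolation=cv2.INTER_CUBIC))"
```

```text
(no output)
```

View pics/w2b.png

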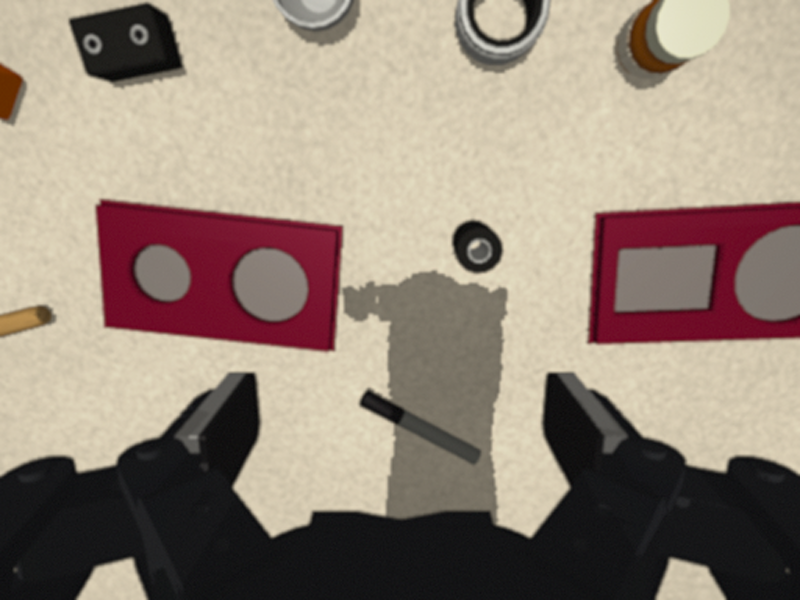

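```bash
cat > m.py <<'E'
from h import *
X0={'collar':(.658,-.005,.017,.05),'capA':(.638,-.278,.024,.05),'capB':(.669,.129,.024,.05),'bush':(.49,-.008,.028,.05),'pad':(.622,.271,.015,.055),'jar':(.646,-.121,.031,.05)}
H={}
for n in ('w1','w2','scene0','side0'):
    im,c=load(n);hsv=cv2.cvtColor(cv2.GaussianBlur(im,(3,3),0),cv2.COLOR_BGR2HSV)
    S,V=hsv[...,1],hsv[...,2]
    if n=='w1':print('table hsv',np.median(hsv[120:140,100:400].reshape(-1,3),0))
    m=((S<28)|(V<50)).astype(np.uint8)*255
    if n[0]=='w': m[235:]=0
    cv2.imwrite(f'pics/m_{n}.png',m)
    cn,_=cv2.findContours(m,cv2.RETR_EXTERNAL,cv2.CHAIN_APPROX_NONE)
    for k,(x,y,z,r) in X0.items():
        p=proj(c,(x,y,z))[0]
        if not(0<p[0]<512 and 0<p[1]<384):continue
        b=[q for q in cn if cv2.contourArea(q)>60 and cv2.pointPolygonTest(q,tuple(map(float,p)),True)>-12]
        if not b: continue
        q=cv2.convexHull(max(b,key=cv2.contourArea));bb=cv2.boundingRect(q)
        if bb[0]<=1 or bb[1]<=1 or bb[0]+bb[2]>510: print(n,k,'cut');continue
        M=cv2.moments(q);u=(M['m10']/M['m00'],M['m01']/M['m00'])
        w=onz(c,[u],z)[0]; H.setdefault(k,[]).append((n,u,c))
        print(n,k,np.round(u,1),bb,'world',w.round(4))
    mar=cv2.inRange(hsv,(160,90,25),(180,255,255))|cv2.inRange(hsv,(0,150,25),(3,255,255))
    cn,hi=cv2.findContours(mar,cv2.RETR_CCOMP,cv2.CHAIN_APPROX_NONE)
    for i,q in enumerate(cn):
        if hi[0][i][3]>=0 and cv2.contourArea(q)>250:
            M=cv2.moments(q);u=(M['m10']/M['m00'],M['m01']/M['m00'])
            w=onz(c,[u],.0095)[0]
            if .38<w[0]<.56 and abs(w[1])<.4: print(n,'pocket',np.round(u,1),cv2.contourArea(q),cv2.boundingRect(q),w.round(4))
for k,l in H.items():
    for i in range(len(l)):
        for j in range(i):
            X,e=tri(l[i][2],l[i][1],l[j][2],l[j][1]);print(k,l[j][0],l[i][0],X.round(4),e.round(4))
_,c=load('w2');e=onz(c,np.array([(92,43),(139,34)])*.64,.03);d=e[0]-e[1];print('eyelets',e.round(4),np.degrees(np.arctan2(d[1],d[0])))
E
python3 m.py
```

```text
table hsv [ 21.  43. 212.]
w1 collar [140.1  43.7] (110, 12, 62, 64) world [ 0.6574 -0.0048  0.017 ]
w1 capA [375.1  61. ] (347, 32, 57, 59) world [ 0.6375 -0.2824  0.024 ]
w1 capB cut
w1 bush [150.4 186.9] (132, 171, 38, 33) world [ 0.485  -0.0038  0.028 ]
w1 jar [237.2  48.3] (218, 27, 39, 43) world [ 0.6505 -0.1203  0.031 ]
w1 pocket [ 33.5 218.2] 1710.5 (9, 195, 50, 47) [0.435  0.1688 0.0095]
w1 pocket [276.  196.2] 2222.5 (245, 174, 62, 45) [ 0.4667 -0.1694  0.0095]
w1 pocket [345.3 188.2] 2722.0 (315, 159, 61, 59) [ 0.4782 -0.2644  0.0095]
w2 bush [304.7 157.4] (291, 142, 29, 31) world [ 0.4855 -0.0067  0.028 ]
w2 pad [80.9 27.3] (46, 3, 70, 49) world [0.6192 0.2747 0.015 ]
w2 pocket [425.1 177.9] 2583.0 (393, 156, 66, 45) [ 0.4667 -0.1695  0.0095]
w2 pocket [172.6 181.8] 1831.0 (148, 158, 50, 49) [0.4354 0.1685 0.0095]
w2 pocket [103.4 174.5] 1053.5 (85, 156, 38, 38) [0.4384 0.2646 0.0095]
scene0 collar [282.6 224.3] (268, 210, 30, 29) world [ 0.6565 -0.0051  0.017 ]
scene0 capA [209.8 300.1] (193, 285, 35, 32) world [ 0.6368 -0.2795  0.024 ]
scene0 capB [310.2 193. ] (298, 18
[... 986 characters left out ...]
  0.0175] 0.0008
collar w1 side0 [ 0.6585 -0.0039  0.0131] 0.0012
collar scene0 side0 [ 0.6569 -0.0067  0.0178] 0.0011
capA w1 scene0 [ 0.6376 -0.2813  0.0263] 0.001
capA w1 side0 [ 0.6368 -0.281   0.0275] 0.0007
capA scene0 side0 [ 0.6375 -0.2803  0.0252] 0.0
bush w1 w2 [ 0.4865 -0.0059  0.0339] 0.0002
bush w1 side0 [ 0.4864 -0.0059  0.0306] 0.0025
bush w2 side0 [ 0.4863 -0.0067  0.0303] 0.0012
jar w1 scene0 [ 0.6457 -0.122   0.0608] 0.0003
pad w2 scene0 [0.6192 0.2747 0.015 ] 0.0
pad w2 side0 [0.6207 0.2774 0.0097] 0.0011
pad scene0 side0 [0.6194 0.2729 0.0151] 0.0018
capB scene0 side0 [0.6677 0.1307 0.0241] 0.0011
eyelets [[0.6145 0.2915 0.03  ]
 [0.6228 0.256  0.03  ]] 103.26477837756129
```

Emit:
jog_arm(
  deltas=[
    [0,0,0,0,0,0,0],
    [0,0,0,0,0,0,0],
  ],
)

```text
time_s: 2.75
tool_pos: [0.4774, 0.045, 0.2803]
ee_rot: [-0.022, 0.999, 0.033, -0.001]
force: [0.5, 0.2, 0.5]
grip_width: 0.0855
```

```bash
python3 - <<'E'
from h import *
s=arm.sense();print(s['tool_pos'],s['ee_rot'],s['joint_positions'].round(3))
goto(.657,-.005,.12,0)
a=load('w1')[0][5:85,95:195];b=load('w2')[0][0:64,0:130]
f=lambda i:cv2.resize(i,(400,320),interpolation=cv2.INTER_CUBIC)
cv2.imwrite('pics/crop1.png',np.hstack([f(a),f(b)]))
E
```

```text
[0.47738226 0.04499257 0.28027706] [-0.02151642  0.99921992  0.03308384 -0.00143567] [ 0.065  0.074 -0.256  1.243  0.043  3.141]
shift cm [17.61  6.86 15.72] turn [-2.47  0.16  3.79] t 2.75 dist 24.6
```

View pics/crop1.png

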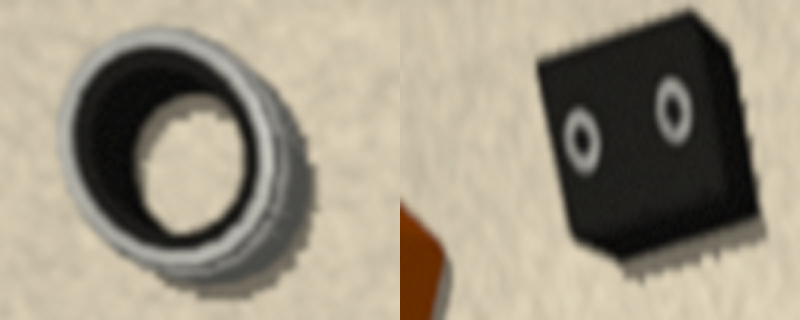

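The crop shows the loose ribbed collar with its black lining, and the black two-eyelet pad (the orange one is at the left edge). Joint 6 sits on its limit at yaw 0, so I'll work at a yaw near 90°.

```bash
python3 - <<'E'
from h import *
goto(.657,-.005,.12,90)
E
```

```text
shift cm [17.61  6.86 15.72] turn [ -2.05  -1.79 -86.19] t 2.75 dist 24.6
```

Emit:
jog_arm(
  deltas=[
    [0,17.6,6.9,15.7,-2,-1.8,-86],
    [0,17.6,6.9,15.7,-2,-1.8,-86],
    [0,17.6,6.9,15.7,-2,-1.8,-86],
    [0,17.6,6.9,15.7,-2,-1.8,-86],
    [0,17.6,6.9,15.7,-2,-1.8,-86],
    [0,17.6,6.9,15.7,-2,-1.8,-86],
    [0,17.6,6.9,15.7,-2,-1.8,-86],
    [0,17.6,6.9,15.7,-2,-1.8,-86],
    [0,17.6,6.9,15.7,-2,-1.8,-86],
    [0,17.6,6.9,15.7,-2,-1.8,-86],
    [0,17.6,6.9,15.7,-2,-1.8,-86],
    [0,17.6,6.9,15.7,-2,-1.8,-86],
    [0,17.6,6.9,15.7,-2,-1.8,-86],
    [0,17.6,6.9,15.7,-2,-1.8,-86],
    [0,17.6,6.9,15.7,-2,-1.8,-86],
  ],
)

```text
time_s: 4.25
tool_pos: [0.6568, -0.0051, 0.1203]
ee_rot: [-0.0, 0.708, 0.706, -0.0]
force: [0.0, 0.5, -1.2]
grip_width: 0.0856
```

```bash
python3 - <<'E'
from h import *
goto(.657,-.005,.024,90)
E
```

```text
shift cm [0.   0.02 9.63] turn [-0.04 -0.03 -0.21] t 4.25 dist 9.6
```

Emit:
jog_arm(
  deltas=[
    [0,0,0,3,0,0,0],
    [0,0,0,6,0,0,0],
    [0,0,0,8,0,0,0],
    [0,0,0,9,0,0,0],
    [0,0,0,9.6,0,0,0],
    [0,0,0,9.6,0,0,0],
    [1,0,0,9.6,0,0,0],
    [1,0,0,9.6,0,0,0],
    [1,0,0,9.6,0,0,0],
    [1,0,0,9.6,0,0,0],
    [1,0,0,9.6,0,0,0],
    [1,0,0,9.6,0,0,0],
    [1,0,0,9.6,0,0,0],
  ],
  force=50,
)

```text
time_s: 5.55
tool_pos: [0.6577, -0.005, 0.0264]
ee_rot: [0.0, 0.708, 0.706, 0.001]
force: [-2.0, -0.2, 6.1]
grip_width: 0.0647
```

```bash
python3 - <<'E'
from h import *
goto(.657,-.005,.13,90)
goto(.478,-.2645,.13,90)
E
```

```text
shift cm [  0.    -0.05 -10.36] turn [ 0.1  -0.02 -0.17] t 5.55 dist 10.4
shift cm [-26.   -17.87 -10.4 ] turn [ 0.1  -0.02 -0.17] t 5.55 dist 33.2
```

Emit:
jog_arm(
  deltas=[
    [1,0,0,-2,0,0,0],
    [1,0,0,-5,0,0,0],
    [1,0,0,-9,0,0,0],
    [1,0,0,-10,0,0,0],
    [1,-26,-17.9,-10,0,0,0],
    [1,-26,-17.9,-10,0,0,0],
    [1,-26,-17.9,-10,0,0,0],
    [1,-26,-17.9,-10,0,0,0],
    [1,-26,-17.9,-10,0,0,0],
    [1,-26,-17.9,-10,0,0,0],
    [1,-26,-17.9,-10,0,0,0],
    [1,-26,-17.9,-10,0,0,0],
    [1,-26,-17.9,-10,0,0,0],
    [1,-26,-17.9,-10,0,0,0],
  ],
)

```text
time_s: 6.95
tool_pos: [0.4778, -0.2635, 0.1241]
ee_rot: [-0.0, 0.708, 0.707, 0.0]
force: [0.1, 0.3, -2.5]
grip_width: 0.0645
```

```bash
python3 - <<'E'
from h import *
goto(.478,-.2645,.033,90)
E
```

```text
shift cm [-0.1   0.02  9.11] turn [-0.02 -0.05 -0.08] t 6.95 dist 9.1
```

Emit:
jog_arm(
  deltas=[
    [1,-0.1,0,3,0,0,0],
    [1,-0.1,0,6,0,0,0],
    [1,-0.1,0,7.5,0,0,0],
    [1,-0.1,0,8.5,0,0,0],
    [1,-0.1,0,9.1,0,0,0],
    [1,-0.1,0,9.2,0,0,0],
    [1,-0.1,0,9.2,0,0,0],
    [0,-0.1,0,9.2,0,0,0],
    [0,-0.1,0,9.2,0,0,0],
    [0,-0.1,0,9.2,0,0,0],
    [0,-0.1,0,9.2,0,0,0],
    [0,-0.1,0,9.2,0,0,0],
    [0,-0.1,0,7,0,0,0],
    [0,-0.1,0,3,0,0,0],
    [0,-0.1,0,-2,0,0,0],
    [0,-0.1,0,-2,0,0,0],
    [0,-0.1,0,-2,0,0,0],
  ],
)

```text
time_s: 8.65
tool_pos: [0.4782, -0.2662, 0.1457]
ee_rot: [0.001, 0.708, 0.706, 0.0]
force: [-0.2, -0.1, -0.4]
grip_width: 0.0853
```

```bash
python3 - <<'E'
from h import *
goto(.619,.274,.12,103.3)
im,c=grab('side','s2');im2,_=grab('scene','c2')
f=lambda i:cv2.resize(i,(400,400),interpolation=cv2.INTER_CUBIC)
cv2.imwrite('pics/crop2.png',np.hstack([f(im[250:384,220:354]),f(im2[210:330,90:210])]))
E
```

```text
shift cm [54.06 13.92  2.54] turn [  0.13   0.09 -13.46] t 8.65 dist 55.9
```

View pics/crop2.png

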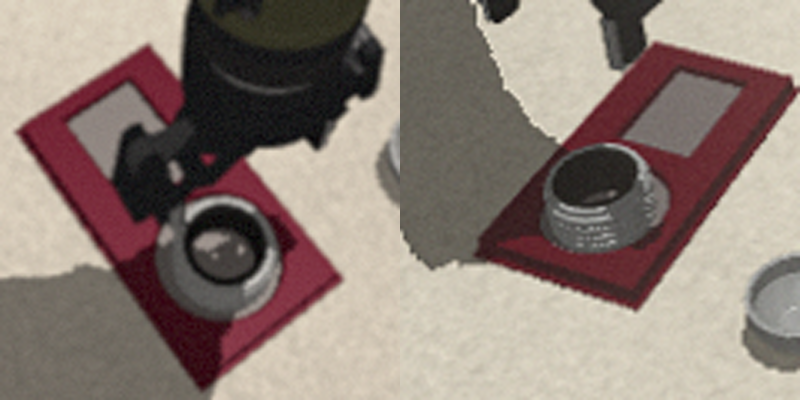

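Side and scene both show the collar standing level in the round pocket. The pad is next.

Emit:
jog_arm(
  deltas=[
    [0,54.1,13.9,2.5,0,0,-13.4],
    [0,54.1,13.9,2.5,0,0,-13.4],
    [0,54.1,13.9,2.5,0,0,-13.4],
    [0,54.1,13.9,2.5,0,0,-13.4],
    [0,54.1,13.9,2.5,0,0,-13.4],
    [0,54.1,13.9,2.5,0,0,-13.4],
    [0,54.1,13.9,2.5,0,0,-13.4],
    [0,54.1,13.9,2.5,0,0,-13.4],
    [0,54.1,13.9,2.5,0,0,-13.4],
    [0,54.1,13.9,2.5,0,0,-13.4],
    [0,54.1,13.9,2.5,0,0,-13.4],
    [0,54.1,13.9,2.5,0,0,-13.4],
    [0,54.1,13.9,2.5,0,0,-13.4],
    [0,54.1,13.9,2.5,0,0,-13.4],
    [0,54.1,13.9,2.5,0,0,-13.4],
    [0,54.1,13.9,2.5,0,0,-13.4],
    [0,54.1,13.9,2.5,0,0,-13.4],
  ],
)

```text
time_s: 10.45
tool_pos: [0.6177, 0.2738, 0.1198]
ee_rot: [-0.0, 0.621, 0.783, 0.0]
force: [-0.1, -0.0, 0.2]
grip_width: 0.0858
```

```bash
python3 - <<'E'
from h import *
goto(.619,.274,.023,103.3)
im,c=grab('wrist','w3'); cv2.imwrite('pics/w3b.png',im)
print(proj(c,[(.619,.274,.03),(.59,.402,.03)]))
E
```

```text
shift cm [-0.02  0.14  9.68] turn [-0.02 -0.03 -0.15] t 10.45 dist 9.7
[[258.44957309 197.00127278]
 [260.40140702   1.63576494]]
```

View pics/w3b.png

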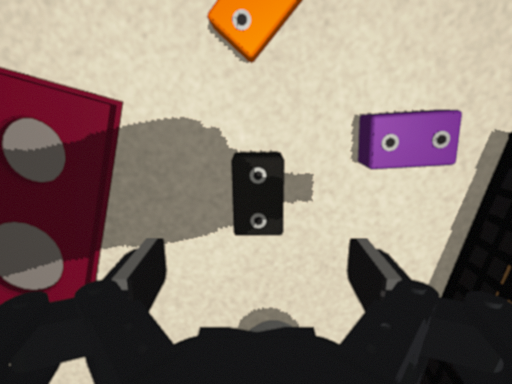

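The wrist view shows the black pad centred at (258,195), its long side vertical and squared to the jaws. Orange (250,20) and purple (415,140) are clear of the fingers.

Emit:
jog_arm(
  deltas=[
    [0,0,0.1,3,0,0,0],
    [0,0,0.1,6,0,0,0],
    [0,0,0.1,8,0,0,0],
    [0,0,0.1,9,0,0,0],
    [0,0,0.1,9.6,0,0,0],
    [0,0,0.1,9.6,0,0,0],
    [1,0,0.1,9.6,0,0,0],
    [1,0,0.1,9.6,0,0,0],
    [1,0,0.1,9.6,0,0,0],
    [1,0,0.1,9.6,0,0,0],
    [1,0,0.1,9.6,0,0,0],
    [1,0,0.1,9.6,0,0,0],
    [1,0,0.1,9.6,0,0,0],
    [1,0,0.1,9.6,0,0,0],
    [1,0,0.1,9.6,0,0,0],
  ],
  force=40,
)

```text
time_s: 12.0
tool_pos: [0.6193, 0.2758, 0.0245]
ee_rot: [0.0, 0.621, 0.784, 0.001]
force: [-0.3, 0.5, 6.0]
grip_width: 0.039
```

```bash
python3 - <<'E'
from h import *
goto(.4667,-.1695,.13,96.8)
E
```

```text
shift cm [-39.84 -25.04 -10.62] turn [ 0.07 -0.06  6.44] t 12.0 dist 48.2
```

Emit:
jog_arm(
  deltas=[
    [1,0,0,-2,0,0,0],
    [1,0,0,-5,0,0,0],
    [1,0,0,-9,0,0,0],
    [1,0,0,-10.5,0,0,0],
    [1,-39.8,-25,-10.5,0,0,6.4],
    [1,-39.8,-25,-10.5,0,0,6.4],
    [1,-39.8,-25,-10.5,0,0,6.4],
    [1,-39.8,-25,-10.5,0,0,6.4],
    [1,-39.8,-25,-10.5,0,0,6.4],
    [1,-39.8,-25,-10.5,0,0,6.4],
    [1,-39.8,-25,-10.5,0,0,6.4],
    [1,-39.8,-25,-10.5,0,0,6.4],
    [1,-39.8,-25,-10.5,0,0,6.4],
    [1,-39.8,-25,-10.5,0,0,6.4],
    [1,-39.8,-25,-10.5,0,0,6.4],
    [1,-39.8,-25,-10.5,0,0,6.4],
    [1,-39.8,-25,-10.5,0,0,6.4],
    [1,-39.8,-25,-10.5,0,0,6.4],
  ],
)

```text
time_s: 13.8
tool_pos: [0.4667, -0.1682, 0.1281]
ee_rot: [-0.001, 0.663, 0.749, 0.0]
force: [0.6, 0.1, -1.5]
grip_width: 0.0388
```

```bash
python3 - <<'E'
from h import *
goto(.4667,-.1695,.0295,96.8)
E
```

```text
shift cm [-0.14 -0.01  9.86] turn [-0.04 -0.05  0.15] t 13.8 dist 9.9
```

Emit:
jog_arm(
  deltas=[
    [1,-0.1,0,3,0,0,0],
    [1,-0.1,0,6,0,0,0],
    [1,-0.1,0,7.5,0,0,0],
    [1,-0.1,0,8.7,0,0,0],
    [1,-0.1,0,9.5,0,0,0],
    [1,-0.1,0,9.8,0,0,0],
    [1,-0.1,0,9.8,0,0,0],
    [0,-0.1,0,9.8,0,0,0],
    [0,-0.1,0,9.8,0,0,0],
    [0,-0.1,0,9.8,0,0,0],
    [0,-0.1,0,9.8,0,0,0],
    [0,-0.1,0,9.8,0,0,0],
    [0,-0.1,0,7,0,0,0],
    [0,-0.1,0,3,0,0,0],
    [0,-0.1,0,-2,0,0,0],
    [0,-0.1,0,-2,0,0,0],
    [0,-0.1,0,-2,0,0,0],
  ],
)

```text
time_s: 15.5
tool_pos: [0.4676, -0.1708, 0.1498]
ee_rot: [0.001, 0.664, 0.748, 0.001]
force: [-0.3, -0.3, -1.1]
grip_width: 0.0857
```

```bash
python3 - <<'E'
from h import *
goto(.4863,-.006,.15,90)
E
```

```text
shift cm [16.14  3.82 -0.03] turn [0.14 0.05 6.83] t 15.5 dist 16.6
```

Emit:
jog_arm(
  deltas=[
    [0,16.1,3.8,0,0,0,6.8],
    [0,16.1,3.8,0,0,0,6.8],
    [0,16.1,3.8,0,0,0,6.8],
    [0,16.1,3.8,0,0,0,6.8],
    [0,16.1,3.8,0,0,0,6.8],
    [0,16.1,3.8,0,0,0,6.8],
    [0,16.1,3.8,0,0,0,6.8],
    [0,16.1,3.8,0,0,0,6.8],
  ],
)

```text
time_s: 16.3
tool_pos: [0.4847, -0.0071, 0.148]
ee_rot: [-0.001, 0.708, 0.707, -0.0]
force: [0.7, 0.6, -0.3]
grip_width: 0.0856
```

```bash
python3 - <<'E'
from h import *
goto(.4863,-.006,.046,90)
im,c=grab('side','s3');im2,_=grab('scene','c3')
f=lambda i:cv2.resize(i,(400,400),interpolation=cv2.INTER_CUBIC)
cv2.imwrite('pics/crop3.png',np.hstack([f(im[250:384,220:354]),f(im2[210:330,90:210])]))
E
```

```text
shift cm [ 0.11  0.17 10.2 ] turn [-0.08 -0.01 -0.07] t 16.3 dist 10.2
```

View pics/crop3.png

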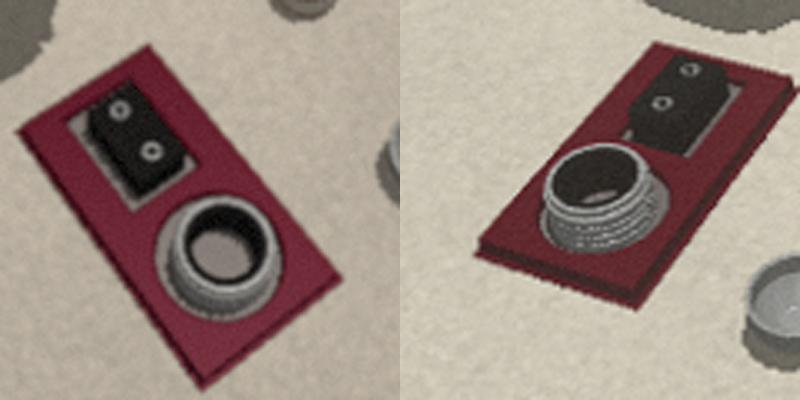

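The collar stands in the round pocket and the pad lies in the oblong one, both flat with grey floor showing around them. Now the bush.

Emit:
jog_arm(
  deltas=[
    [0,0.1,0.1,3,0,0,0],
    [0,0.1,0.1,6,0,0,0],
    [0,0.1,0.1,8,0,0,0],
    [0,0.1,0.1,9.5,0,0,0],
    [0,0.1,0.1,10.2,0,0,0],
    [0,0.1,0.1,10.2,0,0,0],
    [1,0.1,0.1,10.2,0,0,0],
    [1,0.1,0.1,10.2,0,0,0],
    [1,0.1,0.1,10.2,0,0,0],
    [1,0.1,0.1,10.2,0,0,0],
    [1,0.1,0.1,10.2,0,0,0],
    [1,0.1,0.1,10.2,0,0,0],
    [1,0.1,0.1,10.2,0,0,0],
    [1,0.1,0.1,10.2,0,0,0],
    [1,0.1,0.1,10.2,0,0,0],
  ],
  force=40,
)

```text
time_s: 17.9
tool_pos: [0.4867, -0.0049, 0.0474]
ee_rot: [0.0, 0.707, 0.707, 0.0]
force: [-1.2, 0.4, 5.8]
grip_width: 0.0347
```

```bash
python3 - <<'E'
from h import *
goto(.4384,.2646,.14,90)
E
```

```text
shift cm [26.96 -4.8  -9.26] turn [ 0.05 -0.02  0.05] t 17.9 dist 28.9
```

Emit:
jog_arm(
  deltas=[
    [1,0,0,-2,0,0,0],
    [1,0,0,-5,0,0,0],
    [1,0,0,-8.5,0,0,0],
    [1,0,0,-9,0,0,0],
    [1,27,-4.8,-9,0,0,0],
    [1,27,-4.8,-9,0,0,0],
    [1,27,-4.8,-9,0,0,0],
    [1,27,-4.8,-9,0,0,0],
    [1,27,-4.8,-9,0,0,0],
    [1,27,-4.8,-9,0,0,0],
    [1,27,-4.8,-9,0,0,0],
    [1,27,-4.8,-9,0,0,0],
    [1,27,-4.8,-9,0,0,0],
    [1,27,-4.8,-9,0,0,0],
    [1,27,-4.8,-9,0,0,0],
    [1,27,-4.8,-9,0,0,0],
  ],
)

```text
time_s: 19.5
tool_pos: [0.4381, 0.2643, 0.1366]
ee_rot: [-0.0, 0.707, 0.707, -0.0]
force: [0.2, 0.3, -1.0]
grip_width: 0.0351
```

```bash
python3 - <<'E'
from h import *
goto(.4384,.2646,.0525,90)
E
```

```text
shift cm [0.02 0.03 8.41] turn [-0.03 -0.03 -0.04] t 19.5 dist 8.4
```

Emit:
jog_arm(
  deltas=[
    [1,0,0,3,0,0,0],
    [1,0,0,5.5,0,0,0],
    [1,0,0,7,0,0,0],
    [1,0,0,8,0,0,0],
    [1,0,0,8.3,0,0,0],
    [1,0,0,8.4,0,0,0],
    [1,0,0,8.4,0,0,0],
    [0,0,0,8.4,0,0,0],
    [0,0,0,8.4,0,0,0],
    [0,0,0,8.4,0,0,0],
    [0,0,0,8.4,0,0,0],
    [0,0,0,8.4,0,0,0],
    [0,0,0,6,0,0,0],
    [0,0,0,2,0,0,0],
    [0,0,0,-2,0,0,0],
    [0,0,0,-2,0,0,0],
    [0,0,0,-2,0,0,0],
  ],
)

```text
time_s: 21.2
tool_pos: [0.4387, 0.2655, 0.1575]
ee_rot: [-0.0, 0.707, 0.707, 0.001]
force: [-0.7, 0.4, -1.3]
grip_width: 0.0858
```

```bash
python3 - <<'E'
from h import *
goto(.667,.131,.13,90)
E
```

```text
shift cm [-13.47  22.82   2.76] turn [ 0.09 -0.11  0.04] t 21.2 dist 26.6
```

Emit:
jog_arm(
  deltas=[
    [0,-13.5,22.8,2.8,0,0,0],
    [0,-13.5,22.8,2.8,0,0,0],
    [0,-13.5,22.8,2.8,0,0,0],
    [0,-13.5,22.8,2.8,0,0,0],
    [0,-13.5,22.8,2.8,0,0,0],
    [0,-13.5,22.8,2.8,0,0,0],
    [0,-13.5,22.8,2.8,0,0,0],
    [0,-13.5,22.8,2.8,0,0,0],
    [0,-13.5,22.8,2.8,0,0,0],
    [0,-13.5,22.8,2.8,0,0,0],
    [0,-13.5,22.8,2.8,0,0,0],
  ],
)

```text
time_s: 22.3
tool_pos: [0.6653, 0.131, 0.1287]
ee_rot: [-0.0, 0.706, 0.708, 0.0]
force: [-0.2, 0.6, 0.7]
grip_width: 0.0851
```

```bash
python3 - <<'E'
from h import *
goto(.667,.131,.027,90)
im,c=grab('wrist','w4'); cv2.imwrite('pics/w4b.png',im)
print(proj(c,[(.667,.131,.032),(.724,.131,.01),(.698,.131,.032),(.636,.131,.032),(.667,.162,.032)]))
E
```

```text
shift cm [-1.000e-02  1.800e-01  1.017e+01] turn [-0.03 -0.03  0.11] t 22.3 dist 10.2
[[258.61447077 194.19500661]
 [325.05289644 187.20730501]
 [298.0425974  194.30494935]
 [219.18206897 194.08815377]
 [258.81488039 154.97171331]]
```

View pics/w4b.png

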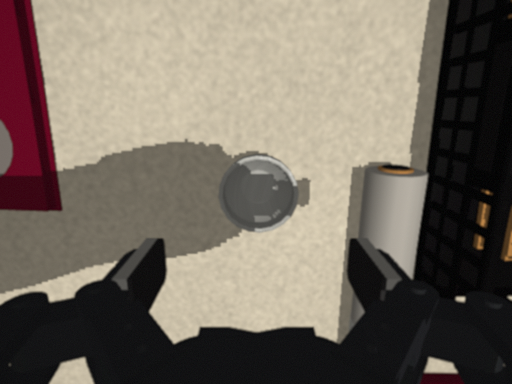

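The cap's rim is centred at about (258.5,192), within 2 px of the prediction. The roll (390,220) is clear of the finger line at column 325.

Emit:
jog_arm(
  deltas=[
    [0,0.1,0.1,3,0,0,0],
    [0,0.1,0.1,6,0,0,0],
    [0,0.1,0.1,8,0,0,0],
    [0,0.1,0.1,9.5,0,0,0],
    [0,0.1,0.1,10.2,0,0,0],
    [0,0.1,0.1,10.2,0,0,0],
    [1,0.1,0.1,10.2,0,0,0],
    [1,0.1,0.1,10.2,0,0,0],
    [1,0.1,0.1,10.2,0,0,0],
    [1,0.1,0.1,10.2,0,0,0],
    [1,0.1,0.1,10.2,0,0,0],
    [1,0.1,0.1,10.2,0,0,0],
    [1,0.1,0.1,10.2,0,0,0],
  ],
  force=40,
)

```text
time_s: 23.65
tool_pos: [0.668, 0.1315, 0.0285]
ee_rot: [0.0, 0.707, 0.707, 0.001]
force: [-1.6, 0.1, 5.9]
grip_width: 0.0607
```

```bash
python3 - <<'E'
from h import *
goto(.4352,.1687,.13,90)
E
```

```text
shift cm [  3.75 -23.26 -10.2 ] turn [ 0.12 -0.06  0.04] t 23.65 dist 25.7
```

Emit:
jog_arm(
  deltas=[
    [1,0,0,-2,0,0,0],
    [1,0,0,-5,0,0,0],
    [1,0,0,-9,0,0,0],
    [1,0,0,-10,0,0,0],
    [1,3.8,-23.2,-10,0,0,0],
    [1,3.8,-23.2,-10,0,0,0],
    [1,3.8,-23.2,-10,0,0,0],
    [1,3.8,-23.2,-10,0,0,0],
    [1,3.8,-23.2,-10,0,0,0],
    [1,3.8,-23.2,-10,0,0,0],
    [1,3.8,-23.2,-10,0,0,0],
    [1,3.8,-23.2,-10,0,0,0],
    [1,3.8,-23.2,-10,0,0,0],
    [1,3.8,-23.2,-10,0,0,0],
    [1,3.8,-23.2,-10,0,0,0],
  ],
)

```text
time_s: 25.15
tool_pos: [0.4354, 0.1689, 0.1263]
ee_rot: [-0.0, 0.707, 0.707, -0.0]
force: [-0.1, 0.1, -0.7]
grip_width: 0.0605
```

```bash
python3 - <<'E'
from h import *
goto(.4352,.1687,.0335,90)
E
```

```text
shift cm [-0.02 -0.01  9.28] turn [-0.05 -0.02  0.  ] t 25.15 dist 9.3
```

Emit:
jog_arm(
  deltas=[
    [1,0,0,3,0,0,0],
    [1,0,0,6,0,0,0],
    [1,0,0,7.8,0,0,0],
    [1,0,0,8.7,0,0,0],
    [1,0,0,9.2,0,0,0],
    [1,0,0,9.3,0,0,0],
    [1,0,0,9.3,0,0,0],
    [0,0,0,9.3,0,0,0],
    [0,0,0,9.3,0,0,0],
    [0,0,0,9.3,0,0,0],
    [0,0,0,9.3,0,0,0],
    [0,0,0,9.3,0,0,0],
    [0,0,0,7,0,0,0],
    [0,0,0,3,0,0,0],
    [0,0,0,-2,0,0,0],
    [0,0,0,-4,0,0,0],
    [0,0,0,-4,0,0,0],
  ],
)

```text
time_s: 26.85
tool_pos: [0.4374, 0.1699, 0.1701]
ee_rot: [0.001, 0.707, 0.707, 0.003]
force: [-0.2, -0.5, 0.2]
grip_width: 0.0855
```

```bash
python3 - <<'E'
from h import *
im,c=grab('wrist','w5');cv2.imwrite('pics/w5b.png',im)
print(proj(c,[(.4352,.1687,.037),(.4352+.031,.1687,.037),(.4352-.031,.1687,.037),(.4352,.1687+.031,.037),(.4384,.2646,.061)]))
goto(.6375,-.281,.17,90)
goto(.6375,-.281,.17,120)
E
```

```text
[[253.07489805 184.6325609 ]
 [287.37632307 184.63291218]
 [218.71726494 184.62868872]
 [253.02999489 150.32427382]
 [257.08711966  67.06671953]]
shift cm [-45.06  20.11  -0.23] turn [ 0.15 -0.1   0.04] t 26.9 dist 49.3
shift cm [-45.06  20.11  -0.23] turn [  0.18  -0.06 -29.96] t 26.9 dist 49.3
```

View pics/w5b.png

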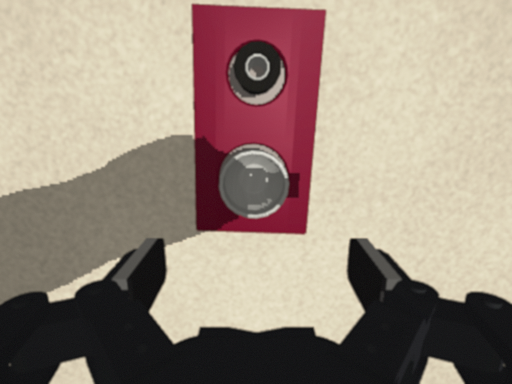

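The bush is upright in the small pocket at (258,67), and the first cap is level in the large pocket, centred at about (253.5,182), so y ≈ 0.1705. Now the second cap.

Emit:
jog_arm(
  deltas=[
    [0,-45.1,20.1,0,0,0,0],
    [0,-45.1,20.1,0,0,0,0],
    [0,-45.1,20.1,0,0,0,0],
    [0,-45.1,20.1,0,0,0,0],
    [0,-45.1,20.1,0,0,0,0],
    [0,-45.1,20.1,0,0,0,0],
    [0,-45.1,20.1,0,0,0,0],
    [0,-45.1,20.1,0,0,0,0],
    [0,-45.1,20.1,0,0,0,0],
    [0,-45.1,20.1,0,0,0,0],
    [0,-45.1,20.1,0,0,0,0],
    [0,-45.1,20.1,0,0,0,0],
    [0,-45.1,20.1,0,0,0,0],
    [0,-45.1,20.1,0,0,0,0],
    [0,-45.1,20.1,0,0,0,0],
  ],
)

```text
time_s: 28.4
tool_pos: [0.636, -0.2806, 0.1663]
ee_rot: [-0.0, 0.706, 0.708, -0.0]
force: [0.0, 0.3, -0.1]
grip_width: 0.0857
```

```bash
python3 - <<'E'
from h import *
goto(.6375,-.281,.027,90)
im,c=grab('wrist','w6');cv2.imwrite('pics/w6b.png',im)
print(proj(c,[(.6375,-.281,.032),(.6685,-.281,.032),(.6065,-.281,.032),(.6375,-.25,.032)]))
E
```

```text
shift cm [-0.05  0.16 13.93] turn [-0.04 -0.03  0.12] t 28.4 dist 13.9
[[258.06720921 183.00861964]
 [292.27832746 183.10869416]
 [223.85375581 182.90405082]
 [258.22870213 148.77826366]]
```

View pics/w6b.png

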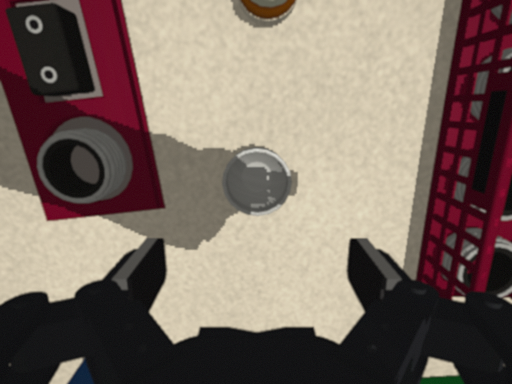

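The cap is centred at about (257.5,181). That is the same 2 px bias as the first cap, so the same offsets apply. There's free room on both sides.

Emit:
jog_arm(
  deltas=[
    [0,0,0.1,4,0,0,0],
    [0,0,0.1,8,0,0,0],
    [0,0,0.1,11,0,0,0],
    [0,0,0.1,13,0,0,0],
    [0,0,0.1,13.9,0,0,0],
    [0,0,0.1,13.9,0,0,0],
    [1,0,0.1,13.9,0,0,0],
    [1,0,0.1,13.9,0,0,0],
    [1,0,0.1,13.9,0,0,0],
    [1,0,0.1,13.9,0,0,0],
    [1,0,0.1,13.9,0,0,0],
    [1,0,0.1,13.9,0,0,0],
    [1,0,0.1,13.9,0,0,0],
  ],
  force=40,
)

```text
time_s: 29.75
tool_pos: [0.6386, -0.2825, 0.0294]
ee_rot: [0.001, 0.707, 0.707, 0.001]
force: [-1.2, -0.3, 6.6]
grip_width: 0.059
```

```bash
python3 - <<'E'
from h import *
goto(.4354,.1689,.16,90)
E
```

```text
shift cm [ 45.14 -20.26 -13.16] turn [0.15 0.05 0.04] t 29.75 dist 51.2
```

Emit:
jog_arm(
  deltas=[
    [1,0,0,-2,0,0,0],
    [1,0,0,-5,0,0,0],
    [1,0,0,-10,0,0,0],
    [1,0,0,-13,0,0,0],
    [1,45.1,-20.2,-13,0,0,0],
    [1,45.1,-20.2,-13,0,0,0],
    [1,45.1,-20.2,-13,0,0,0],
    [1,45.1,-20.2,-13,0,0,0],
    [1,45.1,-20.2,-13,0,0,0],
    [1,45.1,-20.2,-13,0,0,0],
    [1,45.1,-20.2,-13,0,0,0],
    [1,45.1,-20.2,-13,0,0,0],
    [1,45.1,-20.2,-13,0,0,0],
    [1,45.1,-20.2,-13,0,0,0],
    [1,45.1,-20.2,-13,0,0,0],
    [1,45.1,-20.2,-13,0,0,0],
    [1,45.1,-20.2,-13,0,0,0],
    [1,45.1,-20.2,-13,0,0,0],
    [1,45.1,-20.2,-13,0,0,0],
  ],
)

```text
time_s: 31.65
tool_pos: [0.4355, 0.1679, 0.1575]
ee_rot: [-0.0, 0.708, 0.707, -0.0]
force: [0.7, 0.9, -1.3]
grip_width: 0.0595
```

```bash
python3 - <<'E'
from h import *
goto(.4354,.1695,.0535,90)
E
```

```text
shift cm [ 0.15 -0.   10.4 ] turn [-0.03 -0.02 -0.09] t 31.65 dist 10.4
```

Emit:
jog_arm(
  deltas=[
    [1,0.15,0,4,0,0,0],
    [1,0.15,0,7,0,0,0],
    [1,0.15,0,8.5,0,0,0],
    [1,0.15,0,9.5,0,0,0],
    [1,0.15,0,10.2,0,0,0],
    [1,0.15,0,10.4,0,0,0],
    [1,0.15,0,10.4,0,0,0],
    [1,0.15,0,10.4,0,0,0],
  ],
)

```text
time_s: 32.45
tool_pos: [0.4356, 0.1703, 0.0544]
ee_rot: [0.0, 0.707, 0.707, 0.0]
force: [-1.4, -2.8, 4.0]
grip_width: 0.0593
```

Emit:
jog_arm(
  deltas=[
    [0,0,0,0,0,0,0],
    [0,0,0,0,0,0,0],
    [0,0,0,0,0,0,0],
    [0,0,0,0,0,0,0],
    [0,0,0,0,0,0,0],
    [0,0,0,-2,0,0,0],
    [0,0,0,-6,0,0,0],
    [0,0,0,-11,0,0,0],
    [0,0,0,-13,0,0,0],
    [0,0,0,-13,0,0,0],
    [0,0,0,-13,0,0,0],
  ],
)

```text
time_s: 33.55
tool_pos: [0.435, 0.1705, 0.1835]
ee_rot: [-0.0, 0.707, 0.707, 0.0]
force: [0.2, -0.0, -0.3]
grip_width: 0.0851
```

```bash
python3 - <<'E'
from h import *
im,c=grab('wrist','w7');im2,c2=grab('scene','c7');im3,c3=grab('side','s7')
f=lambda i:cv2.resize(i,(390,300),interpolation=cv2.INTER_CUBIC)
a=f(im[0:260,100:438]);b=f(im2[110:210,200:330]);d=f(im3[130:230,130:260]);e=f(im3[240:384,230:417])
cv2.imwrite('pics/crop7.png',np.vstack([np.hstack([a,b]),np.hstack([d,e])]))
print(proj(c,[(.4356,.1708,.0555),(.4356,.1708+.031,.0555)]))
E
```

```text
[[257.00383409 184.11303173]
 [257.08542913 149.08578265]]
```

View pics/crop7.png

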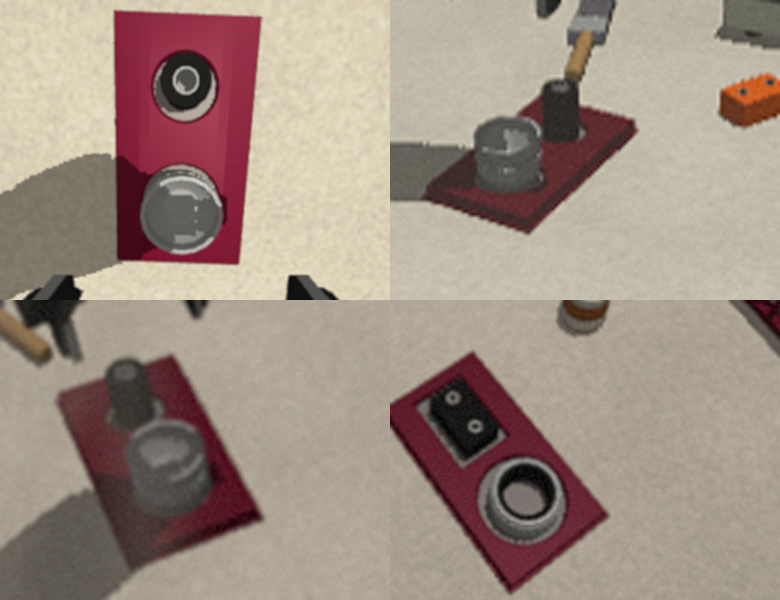

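```bash
python3 - <<'E'
from h import *
im2,c2=load('c7');im3,c3=load('s7')
def mk(im,c,h):
    cir=lambda r,z:[(.4356+r*np.cos(a),.1700+r*np.sin(a),z) for a in np.linspace(0,2*np.pi,40)]
    p=proj(c,(.4356,.17,.03))[0];x,y=(p-28).astype(int);S=7
    o=cv2.resize(im[y:y+56,x:x+56],None,fx=S,fy=S,interpolation=cv2.INTER_CUBIC);q=o.copy()
    for r,z in((.031,.0555),(.031,.0415),(.031,.037)):
        pts=((proj(c,cir(r,z))-(x,y)+.5)*S).astype(int);cv2.polylines(q,[pts],True,(0,255,0) if z>.05 else (0,200,255),1)
    return np.hstack([o,q])
cv2.imwrite('pics/crop8.png',cv2.resize(np.vstack([mk(im2,c2,0),mk(im3,c3,0)]),(600,600)))
E
```

```text
(no output)
```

View pics/crop8.png

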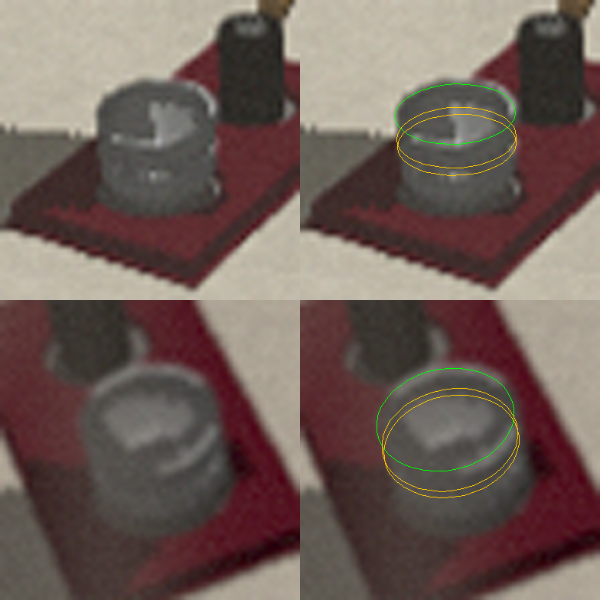

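The stack stands straight, with its rim level and at the predicted nested height (0.0555 m) to within about 2 px in both views.

```bash
python3 - <<'E'
from h import *
a,_=load('side0');b,_=load('s7')
# jar patch (side 800-scale 508,372)
p,q=a[218:258,305:345],b[218:258,305:345];print('jar diff',np.abs(p.astype(int)-q).mean())
print(arm.finish_job())
E
```

```text
jar diff 9.132083333333334
the job is handed in; nothing more can be done
None
```

Both kits are made up, in the order asked, and the job was handed in at about 34 s. In the oblong-pocket tray the collar stands in the round pocket and the pad lies in the oblong one. In the other tray the bush stands in the small pocket and the two caps are nested open side up in the large one.

- **Placement:** the last wrist, scene and side views show every part seated and level. The upper cap's rim is at the predicted nested height and position to within about 2 px. The gripper was open and clear above the trays.
- **Bias:** the wrist camera read both caps about 2 mm further along +y than expected. I compensated by using the same offsets for both caps.
- **Jar:** a plain image difference of the jar patch read 9 grey levels, not zero, and I did not look into why. By eye the jar is at the same pixel as at the start (about 323, 246 in the side view), and no move passed near it.

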